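# Press the food chest shut on its seal and bolt it

### The job

Shut the lid of the white food chest, press it down against its springy seal until the steel bolt on the lid lines up with the keeper on the fixed deck, and push the bolt across until it is fully home in the keeper; feel for the hole and do not ram or force the bolt. Then turn the bolt's upright handle down flat towards the front of the chest, so that it lies in its notch and the bolt cannot work back. Leave the other things on the worktop where they are.

Things in the scene. Friction and masses are not known exactly. Their poses are not given: they have to be found in the camera images.
- chest: fixed white chest with a pale wooden top, 300 wide (its y) x 200 deep (its x) x 120 mm high; origin at the centre of its underside, x towards its back (the hinge), y to its left, z up. The lid, 14 thick, covers the left of the top (y -74 to 147), its upper face at z 120 when fully shut; the right part (y -75 to -152) is a fixed deck, top also at z 120, with the steel keeper on it
- keeper_spot (a point): point of the chest at x -55.5, y -82, z 130 mm: below or at the mouth of the KEEPER, a steel staple on a packing block; its tunnel, 11.5 high, 13 wide, runs 20 mm from here towards -y of the chest; outside 21 wide, top 9 above the tunnel's axis. The packing differs each time, unmeasured: the axis lies 0.5 to 8 mm above this point, so the right lid height must be felt
- lid (a joint): lid angle (rad) about its hinge, along the chest's y at x 87.5, z 113 mm: 0 = shut hard on the rim, positive = front up; starts at 0.45 to 0.8. It stays where it is put; a light push (1 to 5 N) lowers it. Below about 0.078 it meets a sponge seal in the front rim, which pushes back at x -92 with 4.5 N at first touch, 14 N at angle 0, and lifts an unbolted lid to 0.07 again
- lid_push (a point): point on the lid's upper face, 150 mm from the hinge line, clear wood left of the bolt (chest x -62, y 80 when shut): a good place to push the lid down
- bolt (a joint): travel (m) of the barrel bolt on the lid: 10 mm steel rod along the chest's y, at x -55.5, axis 10 above the lid's upper face (chest z 130 at lid 0, about 141 on the free seal). 0 = drawn back, grows towards -y (the deck), 0.035 = home at its stop; starts at 0 to 0.006. The flat tip (0.4 mm chamfer) meets the keeper's mouth at 0.014. Friction 2 N, more under the seal's load
- bolt_handle (a joint): angle (rad) of the bolt's handle about the bolt's axis: 0 = upright (square to the lid), as at the start; 1.55 = flat towards the chest's front (-x). The handle rides in a slot and can turn only at the slot's notch, with the bolt home (travel over about 0.031); about 1 N at its end turns it, and it stays where it is left
- handle_grip (a point): point on the axis of the bolt's handle, 30 mm from the bolt's axis. The handle is an upright steel pin with a grip of 11 mm diameter from 12 to 43 mm from the bolt's axis; at travel 0 it stands at chest y 0 and it moves with the bolt. The steel lips and guides beside it reach 8.5 mm above the bolt's axis, 9.5 mm to either side
- timer: bystander: white and black wind-up kitchen timer, 65 wide, 52 high; origin under its centre
- jam_jar: bystander: jar with yellow lid, 66 wide, 108 high; origin under its centre
- spice_a: bystander: spice jar with green lid, 46 wide, 106 high; origin under its centre
- spice_b: bystander: spice jar with green lid, 46 wide, 106 high; origin under its centre
- peeler: bystander: white peeler lying on the worktop, 170 x 25 x 18; origin under its centre
- spoon: bystander: teaspoon with red handle lying on the worktop, 140 x 30 x 13; origin under its centre

How it is judged:
By the outcome, as a careful person would: the job done as asked, in the order asked, and still so for the second after the job is handed in, with the robot touching nothing.
It also fails if it takes over 58 s, if anything falls off the work surface, if the arm or the gripper's body presses on something with over 40 N, if the wrist force passes 120 N, or if a joint passes its speed limit or range.

### The arm

A 6-joint arm with a two-finger parallel gripper is mounted at the origin on a cart in front of the work surface, level with it; the furniture and walls round the work are solid. World frame = base frame: x ahead of the robot, y to its left, z up, the work surface at z = 0. Lengths are in m, angles in rad, forces in N, time in s.
With the tool pointing down it reaches from about 0.325 to 0.775 m from the base axis. Payload 5.5 kg.
Tool frame: the origin (TCP) lies at the very end of the fingers, on their centre line; the grasp point (between the pads) lies r.grip_point_offset behind it (r.grip_point_offset is the distance from the TCP to the grasp point, in m); x points along the fingers, y is the direction in which the jaws open and shut, and the axes are right-handed (so a half turn about x gives the same grasp; the last joint's range is limited). The gripper opens to 88 mm and grips with 3 to 60 N. Pads are 20 mm wide; open, the fingers measure 115 mm over their backs; the gripper's body (75 mm by 178 mm) begins 61 mm behind the grasp point.
Start: joints at [1.281, 0.091, 1.231, -0, 1.82, -0.057], TCP at [0.138, 0.584, 0.223] pointing down, gripper open.
Joint ranges: [-2.87, 2.87], [-0.86, 2.18], [0.17, 2.46], [-1.51, 4.65], [0.06, 2.69], [-2.65, 2.65]. Speed limits (rad/s): [2.57, 2.57, 3.01, 3.14, 3.14, 3.14].

### API

Orientations are given as a unit quaternion [x, y, z, w].
In Python, from bench import r gives the robot as it stands.
- The arm moves only by the shell command python3 -m inch 'ROWS' [OPENING] [FORCE]. ROWS is JSON, a list of rows, each a list of 6 numbers: the shift along the world's x, y, z in units of 25 mm (1.0 is 25 mm), then the turn, a rotation vector about the world's x, y, z in units of 5 degrees (1.0 is 5 degrees). A call has 1 to 20 rows; each row shifts and turns the pose as measured when the row begins; what a row does not reach is not made up. A row lasts 1/12 s, in which the tool goes at most 41.7 mm and 7.16 degrees, less where a joint would pass 70% of its speed; a pose out of reach is approached as far as the arm can. A call is refused whole if a number of a shift passes 1 or a number of a turn 1, either way. A call with a gripper value outside its range is refused whole. OPENING is the opening, from 0 (shut) to 1 (fully open), set as the call begins (- or left out, the last holds). The fingers move at their own pace and stop on an object; FORCE is the grip in N (left out, the last holds). Time passes only in rows, so rows that do not move let the fingers close. It gives the time, the measured TCP pose, the force and the opening at its end, in the units of the state.
- r.get_state(): the state, without advancing time (a new reading comes with each control period).
- r.grab_frame(name): name is "scene" or "top" or "wrist"; returns (picture, depth): 384x512x3 uint8, blue, green, red; 384x512 float32, m along the optical axis (not along the pixel's ray), 0 where there is no reading.
- r.get_calibration(name): a dict with "intrinsics" (3x3 intrinsics, pixels), "extrinsics" (4x4, takes a point from camera to world coordinates). Camera axes: x right, y up, looking along -z (the intrinsics and any distortion apply to the point x, -y, -z); pixel columns grow to the right and rows downward; lengths in m; the calibration is good to about 2 mm. A picture is of the moment at which its call begins: read the wrist's pose just before it. get_calibration takes no time and is no camera call; for the wrist camera it gives the pose at the moment of the call.
- r.job_done(): hands the job in, once; it reports no verdict.
The state is a dict: "clock": time; "qpos": joint angles; "joint_vel": joint speeds; "tau": joint torques, N m; "eef_pos": TCP position; "ee_rot": TCP orientation; "force": force on the tool from outside, world axes, zero at the start; "ft_torque": the same for the moment, N m; "finger_gap": opening from 0.0 (shut) to 1.0 (fully open).
Only numpy, scipy, OpenCV 4.12 (cv2) and the standard library are available. Lean on these libraries where they do the work, as an engineer would, in place of code of your own. Each camera call takes 0.05 s, during which the arm holds its last target.

## Working session

There is one attempt and no reset: what is moved stays moved. The work goes in short steps, Python scripts to look and compute and a shell command to move; the robot and the scene stay as the last step left them, time stands still between calls to the robot, and variables do not carry over. Pictures are saved under pics/ and viewed, and the job is handed in when it is done.

```bash
ls; mkdir -p pics
cat > h.py <<'E'
import numpy as np, cv2
from bench import r
def snap(n,f):
    c=r.get_calibration(n); p,d=r.grab_frame(n); cv2.imwrite('pics/'+f+'.png',p); np.savez('pics/'+f+'.npz',d=d,K=c['intrinsics'],E=c['extrinsics']); return p,d,c
def w(f,u,v,dep=None):
    z=np.load('pics/'+f+'.npz'); K,E,d=z['K'],z['E'],z['d']
    q=d[v,u] if dep is None else dep
    x=(u-K[0,2])/K[0,0]*q; y=(v-K[1,2])/K[1,1]*q
    return (E@np.array([x,-y,-q,1]))[:3]
def proj(f,P):
    z=np.load('pics/'+f+'.npz'); K,E=z['K'],z['E']
    c=np.linalg.inv(E)@np.append(P,1); return K[0,0]*c[0]/-c[2]+K[0,2], K[1,1]*-c[1]/-c[2]+K[1,2]
E
python3 - <<'E'
from h import *
s=r.get_state(); print(s, r.grip_point_offset)
for n in ['scene','top','wrist']:
    p,d,c=snap(n,n+'0'); print(n,c)
E
```

```text
pics
{'clock': 0.0, 'qpos': array([ 1.28131559e+00,  9.18675886e-02,  1.23188656e+00,  1.92546036e-05,
        1.81981511e+00, -5.67034302e-02]), 'joint_vel': array([ 0.00026901, -0.00016703, -0.00050767, -0.00090568,  0.00012816,
       -0.00172502]), 'tau': array([-4.30368539e-05, -4.46459806e+01, -4.06437922e+01,  6.97661284e-02,
        2.97000655e-02, -1.40237739e-04]), 'eef_pos': array([0.13831887, 0.58352624, 0.22150129]), 'ee_rot': array([ 0.08142457,  0.70244955, -0.08279908,  0.70219583]), 'force': array([-0.91935834, -0.25465162,  0.90438351]), 'ft_torque': array([-0.04921581,  0.0378693 , -0.01505307]), 'finger_gap': 0.997886034854437} 0.0187
scene {'intrinsics': array([[379.492267  ,   0.        , 260.4885899 ],
       [  0.        , 379.492267  , 188.49941227],
       [  0.        ,   0.        ,   1.        ]]), 'extrinsics': array([[-0.94183721,  0.28857139, -0.17224757,  0.40681456],
       [-0.33596109, -0.82147669,  0.46076696,  0.38576824],
       [-0.0085332 ,  0.49183595,  0.87064607,  0.91820263],
       [ 0.        ,  0.        ,  0.        ,  1.        ]])}
t
[... 264 characters left out ...]
6e-01],
       [-9.99988990e-01,  6.12283373e-04, -4.65243969e-03,
        -2.13416569e-02],
       [-4.55678147e-03,  1.10067144e-01,  9.93913708e-01,
         1.19193792e+00],
       [ 0.00000000e+00,  0.00000000e+00,  0.00000000e+00,
         1.00000000e+00]])}
wrist {'intrinsics': array([[296.61108504,   0.        , 254.1555557 ],
       [  0.        , 296.61108504, 194.44928686],
       [  0.        ,   0.        ,   1.        ]]), 'extrinsics': array([[ 0.23060657, -0.93814173, -0.25828416,  0.06707331],
       [ 0.97304447,  0.22171965,  0.06344172,  0.5999949 ],
       [-0.00225065, -0.26595205,  0.96398363,  0.38416641],
       [ 0.        ,  0.        ,  0.        ,  1.        ]])}
```

View pics/scene0.png

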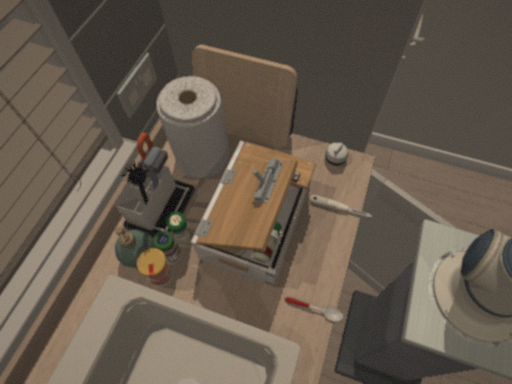

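View pics/top0.png

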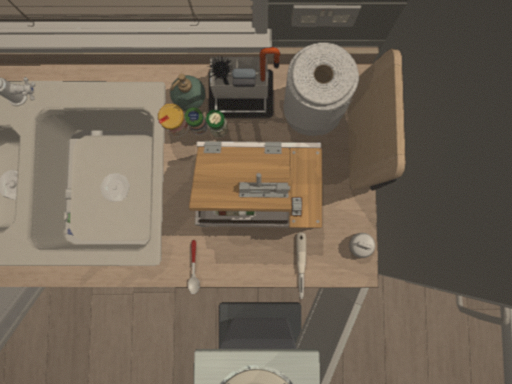

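View pics/wrist0.png

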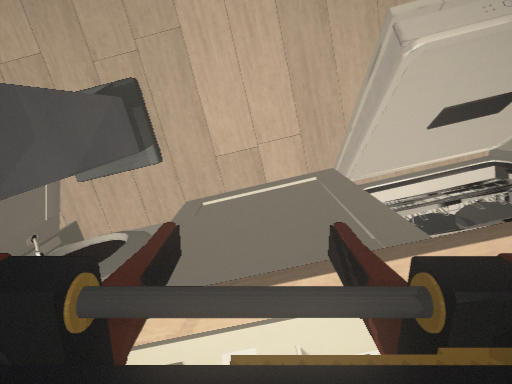

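Run:
```python
from h import *
p=cv2.imread('pics/top0.png'); c=p[135:240,180:335]; cv2.imwrite('pics/topz.png',cv2.resize(c,None,fx=5,fy=5,interpolation=cv2.INTER_CUBIC))
p=cv2.imread('pics/scene0.png'); c=p[135:285,185:325]; cv2.imwrite('pics/scz.png',cv2.resize(c,None,fx=4,fy=4,interpolation=cv2.INTER_CUBIC))
print(proj('top0',[0,0,0]),proj('top0',[.5,0,0]))
```

```text
(np.float64(255.50522397743734), np.float64(412.0103306561582)) (np.float64(256.0179909486384), np.float64(213.48305821575957))
```

View pics/topz.png

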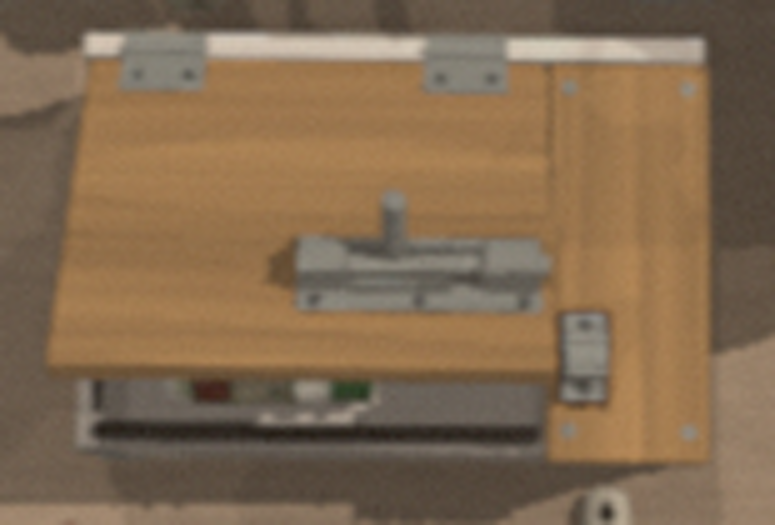

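View pics/scz.png

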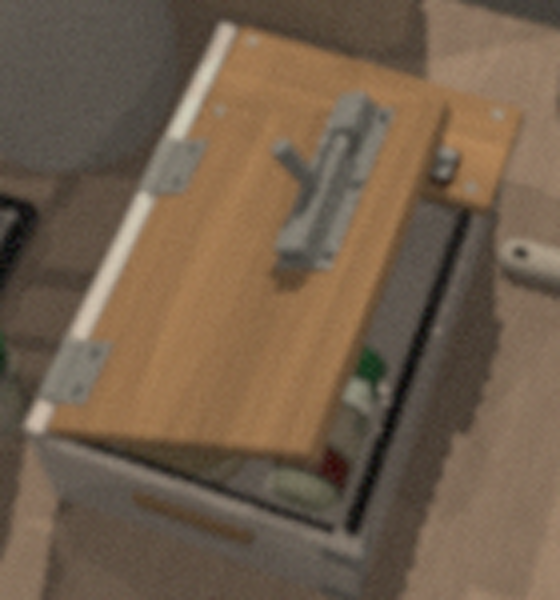

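```bash
cat >> h.py <<'E'
def ray(f,u,v,z0):
    a=w(f,int(u),int(v),1.0) if False else None
    z=np.load('pics/'+f+'.npz'); K,E=z['K'],z['E']
    d=E[:3,:3]@np.array([(u-K[0,2])/K[0,0],-(v-K[1,2])/K[1,1],-1]); o=E[:3,3]
    return o+d*(z0-o[2])/d[2]
E
python3 - <<'E'
from h import *
for n,(a,b) in dict(fr=(710,462),br=(708,38),bl=(84,33),s1=(570,88),s2=(688,90),s3=(688,433),s4=(569,431),notchedge=(549,462),backseam=(549,62)).items():
    print(n,ray('top0',180+a/5-.4,135+b/5-.4,.12).round(4))
for n,(u,v) in dict(deck=(315,190),lidbk=(240,155),lidf=(240,205),lidf2=(210,205)).items(): print(n,w('top0',u,v).round(4))
print('keeper top',w('top0',297,204),ray('top0',180+584/5-.4,135+357/5-.4,.14))
# scene check
for n,(a,b) in dict(fr=(488,205),br2=(520,112),bl=(30,425),br=(225,25)).items():
    print(n,ray('scene0',185+a/4-.4,135+b/4-.4,.12).round(4))
# depth deck normal
P=np.array([w('top0',u,v) for u in range(304,320) for v in range(155,195)]);print(P.mean(0),P.std(0))
# lid plane
P=np.array([w('top0',u,v) for u in range(200,238) for v in range(160,204)]);c=P.mean(0);n=np.linalg.svd(P-c)[2][2];n*=np.sign(n[2]);print(c,n,np.arctan2(n[0],n[2]))
E
```

```text
fr [ 0.4597 -0.1571  0.12  ]
br [ 0.6638 -0.1588  0.12  ]
bl [0.6662 0.1423 0.12  ]
s1 [ 0.6393 -0.0922  0.12  ]
s2 [ 0.6383 -0.1489  0.12  ]
s3 [ 0.4734 -0.1469  0.12  ]
s4 [ 0.4743 -0.0906  0.12  ]
notchedge [ 0.4596 -0.0811  0.12  ]
backseam [ 0.652  -0.0821  0.12  ]
deck [ 0.5475 -0.1424  0.1216]
lidbk [0.6292 0.0359 0.1359]
lidf [0.5028 0.0306 0.2198]
lidf2 [0.5024 0.0948 0.2238]
keeper top [ 0.51206659 -0.09774183  0.14313754] [ 0.5076752  -0.09653865  0.14      ]
fr [ 0.4618 -0.0806  0.12  ]
br2 [ 0.4617 -0.152   0.12  ]
bl [0.6642 0.1414 0.12  ]
br [ 0.6608 -0.1538  0.12  ]
[ 0.58517285 -0.13464678  0.1197386 ] [0.02794711 0.01102757 0.0019748 ]
[0.55969126 0.08119182 0.18394912] [0.80636938 0.12449803 0.57815972] 0.9487576813709117
```

```bash
cat >> h.py <<'E'
from scipy.spatial.transform import Rotation as R
def st():
    s=r.get_state(); M=R.from_quat(s['ee_rot']).as_matrix()
    print('t%.2f'%s['clock'],'p',s['eef_pos'].round(4),'F',s['force'].round(2),'T',s['ft_torque'].round(2),'gap',round(s['finger_gap'],3),'\n x',M[:,0].round(3),'y',M[:,1].round(3),'q',s['qpos'].round(2)); return s,M
def need(p,xd=(0,0,-1),yd=(0,1,0)):
    s,M=st(); xd=np.array(xd,float);xd/=np.linalg.norm(xd); yd=np.array(yd,float); yd-=xd*(yd@xd); yd/=np.linalg.norm(yd)
    T=np.c_[xd,yd,np.cross(xd,yd)]
    print('shift units',((np.array(p)-s['eef_pos'])/.025).round(2),'turn units',(np.degrees(R.from_matrix(T@M.T).as_rotvec())/5).round(2))
E
python3 -c "
from h import *
need([.53,.0735,.25]); need([.53,.0735,.25],yd=(0,-1,0))"
```

```text
t0.15 p [0.1383 0.5836 0.2218] F [-0.03 -0.53  0.02] T [-0.    0.07 -0.03] gap 0.999 
 x [-0.    -0.001 -1.   ] y [ 0.231  0.973 -0.001] q [ 1.28  0.09  1.23 -0.    1.82 -0.06]
shift units [ 15.67 -20.4    1.13] turn units [ 0.02 -0.    2.67]
t0.15 p [0.1383 0.5836 0.2218] F [-0.03 -0.53  0.02] T [-0.    0.07 -0.03] gap 0.999 
 x [-0.    -0.001 -1.   ] y [ 0.231  0.973 -0.001] q [ 1.28  0.09  1.23 -0.    1.82 -0.06]
shift units [ 15.67 -20.4    1.13] turn units [-0.000e+00 -2.000e-02 -3.333e+01]
```

```bash
python3 -m inch '[[0.7,-1,0.3,0,0,0.13],[0.7,-1,0.3,0,0,0.13],[0.7,-1,0.3,0,0,0.13],[0.75,-1,0.2,0,0,0.13],[0.75,-1,0.2,0,0,0.13],[0.75,-1,0.2,0,0,0.13],[0.75,-1,0.2,0,0,0.13],[0.75,-1,0.1,0,0,0.13],[0.75,-1,0,0,0,0.13],[0.75,-1,0,0,0,0.13],[0.75,-1,0,0,0,0.13],[0.75,-1,0,0,0,0.13],[0.75,-1,0,0,0,0.13],[0.75,-1,0,0,0,0.13],[0.75,-1,0,0,0,0.13]]' 0 10; python3 -c "
from h import *
need([.53,.0735,.25])"
```

```text
clock: 1.4
eef_pos: [0.4193, 0.1922, 0.261]
ee_rot: [0.011, 0.708, -0.019, 0.706]
force: [1.0, 0.8, 0.3]
finger_gap: 0.004
t1.40 p [0.4193 0.1922 0.261 ] F [0.98 0.76 0.32] T [-0.01 -0.09 -0.02] gap 0.004 
 x [-0.003 -0.011 -1.   ] y [ 0.043  0.999 -0.011] q [ 0.36 -0.26  1.5  -0.01  1.91 -1.17]
shift units [ 4.43 -4.75 -0.44] turn units [ 0.13 -0.04  0.49]
```

```bash
python3 -m inch '[[0.9,-1,0,0.03,0,0.1],[0.9,-1,0,0.03,0,0.1],[0.9,-1,0,0.03,0,0.1],[0.9,-1,0,0.03,0,0.1],[0.5,-0.5,-0.2,0,0,0.1]]'; python3 -c "
from h import *
need([.53,.0735,.25])
snap('wrist','wrist1'); snap('scene','scene1')"
```

```text
clock: 1.82
eef_pos: [0.526, 0.0706, 0.2557]
ee_rot: [-0.001, 0.708, 0.0, 0.706]
force: [0.1, 0.7, -0.4]
finger_gap: 0.004
t1.82 p [0.526  0.0706 0.2557] F [ 0.15  0.71 -0.42] T [-0.01 -0.03 -0.03] gap 0.004 
 x [-0.002 -0.001 -1.   ] y [-0.001  1.    -0.001] q [ 0.07 -0.08  1.35 -0.    1.88 -1.5 ]
shift units [ 0.16  0.11 -0.23] turn units [ 0.01 -0.02 -0.01]
```

View pics/wrist1.png

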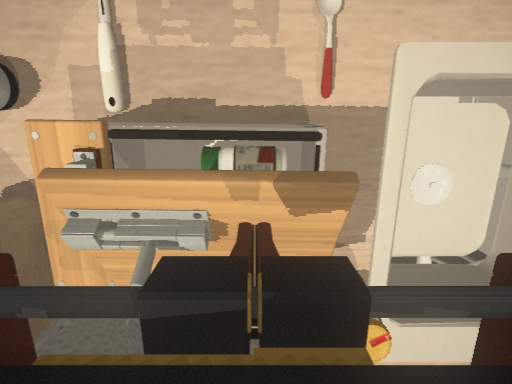

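View pics/scene1.png

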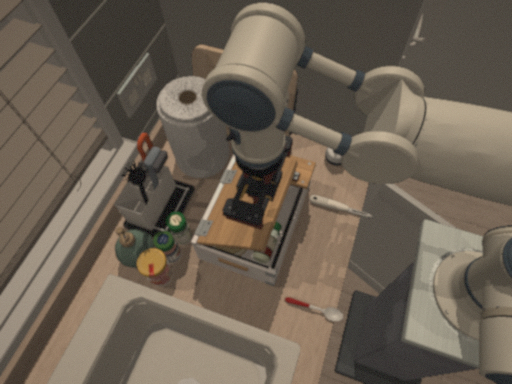

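```bash
python3 -m inch '[[0,0,-0.8,0,0,0],[0,0,-0.6,0,0,0],[0,0,-0.5,0,0,0],[0,0,-0.3,0,0,0],[0,0,-0.3,0,0,0]]'; python3 -m inch '[[-0.08,0,-0.3,0,0,0],[-0.08,0,-0.3,0,0,0],[-0.08,0,-0.3,0,0,0],[-0.08,0,-0.3,0,0,0]]'
```

```text
clock: 2.33
eef_pos: [0.5242, 0.0734, 0.1915]
ee_rot: [0.001, 0.708, 0.0, 0.706]
force: [-0.3, 0.1, 1.8]
finger_gap: 0.002
clock: 2.67
eef_pos: [0.5152, 0.0751, 0.1606]
ee_rot: [0.0, 0.708, 0.001, 0.707]
force: [-0.3, 0.2, 0.5]
finger_gap: 0.005
```

```bash
python3 -m inch '[[-0.06,0,-0.3,0,0,0],[-0.06,0,-0.3,0,0,0],[-0.05,0,-0.3,0,0,0],[-0.05,0,-0.3,0,0,0]]'; python3 -m inch '[[-0.03,0,-0.2,0,0,0],[-0.03,0,-0.2,0,0,0],[-0.03,0,-0.2,0,0,0]]'
```

```text
clock: 3.0
eef_pos: [0.5092, 0.0753, 0.1285]
ee_rot: [0.0, 0.707, 0.001, 0.707]
force: [1.6, 0.2, 9.5]
finger_gap: 0.009
clock: 3.25
eef_pos: [0.5087, 0.0754, 0.12]
ee_rot: [0.001, 0.703, 0.001, 0.711]
force: [-10.1, -1.4, 30.5]
finger_gap: 0.006
```

```bash
python3 -m inch '[[0,0,0.3,0,0,0],[0,0,1,0,0,0],[0,0,1,0,0,0],[0,0,1,0,0,0],[0,0,1,0,0,0],[0.2,0,1,0,0,0]]';python3 -c "
from h import *
st();snap('wrist','wrist2')
p=cv2.imread('pics/wrist2.png');cv2.imwrite('pics/wrist2z.png',cv2.resize(p[80:330,0:270],None,fx=2.9,fy=2.4,interpolation=cv2.INTER_CUBIC))"
```

```text
clock: 3.75
eef_pos: [0.511, 0.0751, 0.2508]
ee_rot: [0.001, 0.706, 0.001, 0.709]
force: [-0.3, -0.3, -0.6]
finger_gap: 0.004
t3.75 p [0.511  0.0751 0.2508] F [-0.28 -0.28 -0.56] T [-0.01 -0.03 -0.01] gap 0.004 
 x [ 0.004  0.003 -1.   ] y [-0.     1.     0.003] q [ 0.08 -0.13  1.4   0.    1.87 -1.49]
```

View pics/wrist2z.png

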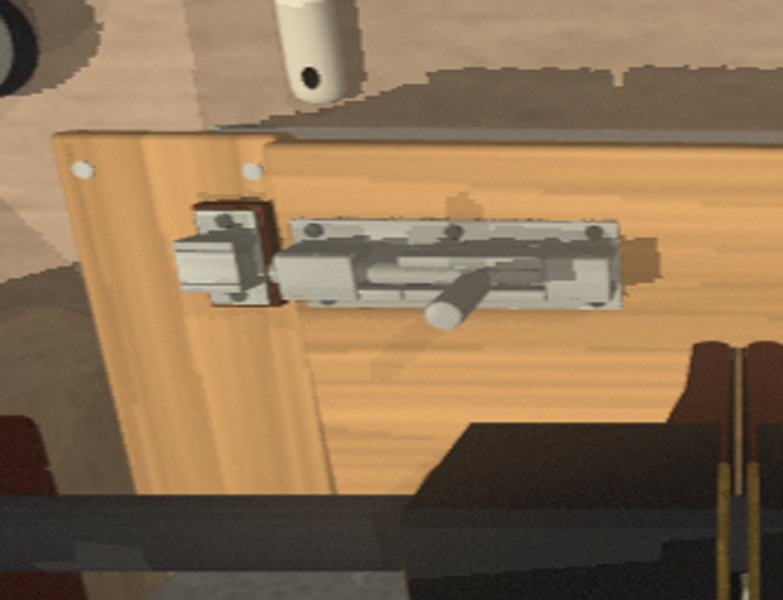

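Run:
```python
from h import *
print('htop',ray('wrist2',153.4,211,.183), w('wrist2',153,210))
print('keeper corners', [ray('wrist2',a/2.9,80+b/2.4,.143).round(4) for a,b in [(175,240),(180,290),(240,290),(243,237)]])
for n,(u0,u1,v0,v1) in dict(ktop=(64,80,181,198),deckb=(35,60,215,265),lid=(150,220,240,255),lidf=(110,240,146,165),deckf=(40,80,140,143)).items():
    P=np.array([w('wrist2',u,v) for u in range(u0,u1) for v in range(v0,v1)]); print(n,np.median(P,0).round(4),P.std(0).round(4))
```

```text
htop [ 0.5155668  -0.00779481  0.183     ] [ 0.51428857 -0.00760244  0.18423222]
keeper corners [array([ 0.4987, -0.1058,  0.143 ]), array([ 0.519 , -0.1078,  0.143 ]), array([ 0.519 , -0.0882,  0.143 ]), array([ 0.4975, -0.0838,  0.143 ])]
ktop [ 0.507  -0.0958  0.1446] [0.0063 0.0112 0.0163]
deckb [ 0.5703 -0.1464  0.1205] [0.0294 0.0369 0.0398]
lid [0.5747 0.0014 0.127 ] [0.009  0.0216 0.0153]
lidf [4.766e-01 2.000e-04 1.348e-01] [0.0057 0.0355 0.0168]
deckf [ 0.465  -0.1146  0.1208] [0.0008 0.0112 0.0007]
```

```bash
python3 -m inch '[[0,-0.9,0,0,0,0],[0,-0.9,0,0,0,0],[0,-0.9,0,0,0,0],[0.05,-0.55,-0.2,0,0.1,0],[0,0,0,0,0,0]]' 0.5 20;python3 -c "
from h import *
need([.512,-.0075,.156]);snap('wrist','wrist3');snap('scene','scene3')
print(ray('wrist3',0,0,.18))"
```

```text
clock: 4.22
eef_pos: [0.5162, -0.008, 0.2529]
ee_rot: [0.0, 0.703, 0.003, 0.711]
force: [1.3, -0.4, -1.6]
finger_gap: 0.349
t4.22 p [ 0.5162 -0.008   0.2529] F [ 1.34 -0.4  -1.61] T [ 0.02  0.   -0.03] gap 0.349 
 x [ 0.011  0.004 -1.   ] y [-0.003  1.     0.004] q [-0.08 -0.14  1.4   0.01  1.87 -1.66]
shift units [-0.17  0.02 -3.87] turn units [-0.05  0.13 -0.04]
[ 0.3693617  -0.18441579  0.18      ]
```

View pics/wrist3.png

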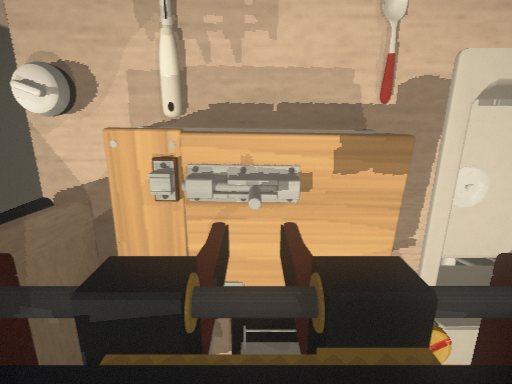

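Run:
```python
from h import *
for z in (.18,.183,.186): print(ray('wrist3',255,203.5,z).round(4),ray('wrist2',153.4,211,z).round(4))
print(w('wrist3',255,203).round(4))
for n,u,v in [('bolt axis left guide',200,187),('kt',158,181)]: print(n,w('wrist3',u,v).round(4))
```

```text
[ 0.5165 -0.0077  0.18  ] [ 0.5166 -0.0089  0.18  ]
[ 0.5155 -0.0077  0.183 ] [ 0.5156 -0.0078  0.183 ]
[ 0.5146 -0.0077  0.186 ] [ 0.5145 -0.0067  0.186 ]
[ 0.5143 -0.0077  0.1854]
bolt axis left guide [ 0.5104 -0.0583  0.1495]
kt [ 0.5062 -0.0983  0.144 ]
```

```bash
python3 -m inch '[[-0.05,0,-0.9,0,0,0],[-0.05,0,-0.9,0,0,0],[-0.05,0,-0.9,0,0,0],[0,0,-0.7,0,0,0],[0,0,-0.3,0,0,0]]';python3 -c "
from h import *
need([.513,-.0077,.155])"
```

```text
clock: 4.73
eef_pos: [0.5135, -0.0008, 0.1615]
ee_rot: [-0.001, 0.699, 0.006, 0.715]
force: [0.2, -0.5, -0.8]
finger_gap: 0.502
t4.73 p [ 0.5135 -0.0008  0.1615] F [ 0.22 -0.54 -0.83] T [-0.03  0.05 -0.01] gap 0.502 
 x [ 0.021  0.007 -1.   ] y [-0.009  1.     0.007] q [-0.07 -0.17  1.59  0.01  1.7  -1.65]
shift units [-0.02 -0.28 -0.26] turn units [-0.08  0.25 -0.1 ]
```

```bash
python3 -m inch '[[0,-0.14,-0.1,0,0,0],[0,-0.14,-0.1,0,0,0],[0,0,0,0,0,0]]';python3 -c "
from h import *
need([.513,-.0077,.155])"
```

```text
clock: 4.98
eef_pos: [0.5128, -0.0059, 0.155]
ee_rot: [-0.001, 0.7, 0.007, 0.714]
force: [0.2, 0.2, -0.2]
finger_gap: 0.499
t4.98 p [ 0.5128 -0.0059  0.155 ] F [ 0.18  0.21 -0.18] T [0.01 0.01 0.03] gap 0.499 
 x [ 0.019  0.008 -1.   ] y [-0.012  1.     0.008] q [-0.08 -0.17  1.6   0.01  1.69 -1.67]
shift units [ 0.01 -0.07  0.  ] turn units [-0.09  0.22 -0.14]
```

```bash
python3 -m inch '[[0,-0.07,0,0,0,0],[0,0,0,0,0,0],[0,0,0,0,0,0],[0,0,0,0,0,0],[0,0,0,0,0,0],[0,0,0,0,0,0]]' 0 45;python3 -c "
from h import *
st()"
```

```text
clock: 5.48
eef_pos: [0.5148, -0.008, 0.1598]
ee_rot: [-0.001, 0.698, 0.007, 0.716]
force: [-0.4, 1.0, -2.6]
finger_gap: 0.118
t5.48 p [ 0.5148 -0.008   0.1598] F [-0.42  0.98 -2.62] T [0.05 0.02 0.  ] gap 0.118 
 x [ 0.026  0.008 -1.   ] y [-0.012  1.     0.008] q [-0.09 -0.17  1.59  0.01  1.69 -1.67]
```

```bash
python3 -m inch '[[0,-0.12,-0.05,0,0,0],[0,-0.12,-0.05,0,0,0]]';python3 -c "
from h import *
st()";  python3 -m inch '[[0,-0.12,-0.05,0,0,0],[0,-0.12,-0.05,0,0,0]]';python3 -c "
from h import *
st()"
```

```text
clock: 5.65
eef_pos: [0.5149, -0.0131, 0.1594]
ee_rot: [-0.001, 0.697, 0.008, 0.717]
force: [-4.2, 2.4, 6.2]
finger_gap: 0.114
t5.65 p [ 0.5149 -0.0131  0.1594] F [-4.24  2.44  6.19] T [ 0.34  0.56 -0.03] gap 0.114 
 x [ 0.028  0.01  -1.   ] y [-0.013  1.     0.009] q [-0.1  -0.17  1.6   0.01  1.69 -1.68]
clock: 5.82
eef_pos: [0.5148, -0.0186, 0.1594]
ee_rot: [-0.001, 0.697, 0.009, 0.717]
force: [-3.1, 6.7, 5.7]
finger_gap: 0.113
t5.82 p [ 0.5148 -0.0186  0.1594] F [-3.15  6.69  5.74] T [1.35 0.48 0.07] gap 0.113 
 x [ 0.03   0.011 -1.   ] y [-0.015  1.     0.011] q [-0.11 -0.17  1.6   0.01  1.69 -1.7 ]
```

```bash
python3 -m inch '[[-0.04,-0.06,-0.1,0,0,0],[-0.04,-0.06,-0.1,0,0,0]]';python3 -c "
from h import *
st()";  python3 -m inch '[[-0.02,-0.06,-0.12,0,0,0],[-0.02,-0.06,-0.12,0,0,0]]';python3 -c "
from h import *
st()"
```

```text
clock: 5.98
eef_pos: [0.5146, -0.0187, 0.159]
ee_rot: [-0.0, 0.694, 0.012, 0.72]
force: [-0.6, 7.5, 10.2]
finger_gap: 0.114
t5.98 p [ 0.5146 -0.0187  0.159 ] F [-0.55  7.48 10.19] T [1.18 0.09 0.06] gap 0.114 
 x [ 0.037  0.018 -0.999] y [-0.018  1.     0.017] q [-0.12 -0.18  1.6   0.02  1.68 -1.7 ]
clock: 6.15
eef_pos: [0.5146, -0.0187, 0.1585]
ee_rot: [0.001, 0.691, 0.016, 0.723]
force: [-4.5, 6.4, 10.9]
finger_gap: 0.111
t6.15 p [ 0.5146 -0.0187  0.1585] F [-4.45  6.37 10.94] T [0.99 0.87 0.08] gap 0.111 
 x [ 0.044  0.024 -0.999] y [-0.021  1.     0.023] q [-0.12 -0.18  1.61  0.03  1.67 -1.71]
```

```bash
python3 -m inch '[[-0.02,0.02,-0.2,-0.1,0.3,0],[-0.02,0,-0.22,-0.1,0.3,0]]';python3 -c "
from h import *
need([.514,-.02,.155])";  python3 -m inch '[[-0.02,-0.06,-0.22,-0.1,0.2,0],[-0.02,-0.06,-0.22,-0.1,0.2,0]]';python3 -c "
from h import *
need([.514,-.02,.155])"
```

```text
clock: 6.32
eef_pos: [0.5136, -0.0183, 0.1552]
ee_rot: [-0.005, 0.708, 0.009, 0.707]
force: [-9.2, 0.6, 16.6]
finger_gap: 0.114
t6.32 p [ 0.5136 -0.0183  0.1552] F [-9.22  0.62 16.62] T [0.34 1.11 0.04] gap 0.114 
 x [-0.001  0.006 -1.   ] y [-0.021  1.     0.006] q [-0.11 -0.14  1.58  0.01  1.71 -1.7 ]
shift units [ 0.01 -0.07 -0.01] turn units [-0.06 -0.02 -0.24]
clock: 6.48
eef_pos: [0.5132, -0.0209, 0.1524]
ee_rot: [-0.012, 0.718, 0.003, 0.696]
force: [-7.3, 2.4, 17.7]
finger_gap: 0.115
t6.48 p [ 0.5132 -0.0209  0.1524] F [-7.27  2.36 17.73] T [ 0.57  1.01 -0.01] gap 0.115 
 x [-0.03  -0.012 -0.999] y [-0.022  1.    -0.011] q [-0.1  -0.12  1.56 -0.02  1.73 -1.69]
shift units [0.03 0.03 0.1 ] turn units [ 0.14 -0.35 -0.25]
```

```bash
python3 -m inch '[[-0.01,-0.1,-0.17,0.05,-0.15,0],[-0.01,-0.1,-0.17,0.05,-0.15,0]]';python3 -c "
from h import *
need([.514,-.02,.155])"
```

```text
clock: 6.65
eef_pos: [0.5133, -0.0246, 0.1518]
ee_rot: [-0.009, 0.707, 0.008, 0.707]
force: [-9.6, 3.7, 19.3]
finger_gap: 0.112
t6.65 p [ 0.5133 -0.0246  0.1518] F [-9.63  3.7  19.26] T [ 0.7   1.59 -0.05] gap 0.112 
 x [ 0.001 -0.002 -1.   ] y [-0.024  1.    -0.002] q [-0.11 -0.15  1.59 -0.    1.7  -1.71]
shift units [0.03 0.18 0.13] turn units [ 0.02  0.01 -0.27]
```

```bash
python3 -m inch '[[-0.02,-0.12,-0.14,0,0,0],[-0.02,-0.12,-0.14,0,0,0]]';python3 -c "
from h import *
need([.514,-.02,.155])"
```

```text
clock: 6.82
eef_pos: [0.513, -0.0293, 0.1519]
ee_rot: [-0.009, 0.704, 0.009, 0.71]
force: [-3.7, 4.9, 12.5]
finger_gap: 0.115
t6.82 p [ 0.513  -0.0293  0.1519] F [-3.74  4.85 12.53] T [ 0.77  0.79 -0.05] gap 0.115 
 x [ 0.009  0.    -1.   ] y [-0.025  1.     0.   ] q [-0.12 -0.15  1.59  0.    1.69 -1.72]
shift units [0.04 0.37 0.12] turn units [-0.    0.11 -0.29]
```

```bash
python3 -m inch '[[-0.01,-0.12,-0.12,0,0.05,0],[-0.01,-0.12,-0.12,0,0.05,0],[-0.01,-0.1,-0.12,0,0.05,0]]';python3 -c "
from h import *
st()";python3 -m inch '[[-0.01,-0.08,-0.12,0,0,0],[-0.01,-0.08,-0.1,0,0,0]]';python3 -c "
from h import *
st()"
```

```text
clock: 7.07
eef_pos: [0.513, -0.036, 0.1521]
ee_rot: [-0.008, 0.705, 0.011, 0.709]
force: [-5.0, 4.1, 11.7]
finger_gap: 0.115
t7.07 p [ 0.513  -0.036   0.1521] F [-5.01  4.08 11.71] T [ 0.69  0.94 -0.02] gap 0.115 
 x [ 0.006  0.004 -1.   ] y [-0.028  1.     0.004] q [-0.14 -0.15  1.59  0.01  1.69 -1.74]
clock: 7.23
eef_pos: [0.513, -0.0388, 0.1522]
ee_rot: [-0.008, 0.703, 0.013, 0.711]
force: [-3.2, 3.7, 9.7]
finger_gap: 0.114
t7.23 p [ 0.513  -0.0388  0.1522] F [-3.18  3.71  9.69] T [ 0.41  0.77 -0.08] gap 0.114 
 x [ 0.011  0.007 -1.   ] y [-0.029  1.     0.006] q [-0.15 -0.15  1.59  0.01  1.69 -1.75]
```

```bash
python3 -m inch '[[-0.01,-0.08,-0.08,0,0,0],[-0.01,-0.08,-0.08,0,0,0]]';python3 -c "
from h import *
st()"; python3 -m inch '[[-0.01,-0.08,-0.08,0,0,0],[-0.01,-0.08,-0.08,0,0,0]]';python3 -c "
from h import *
st()"
```

```text
clock: 7.4
eef_pos: [0.513, -0.0397, 0.1524]
ee_rot: [-0.007, 0.701, 0.016, 0.712]
force: [-2.3, 10.2, 9.0]
finger_gap: 0.117
t7.40 p [ 0.513  -0.0397  0.1524] F [-2.28 10.21  8.96] T [ 1.69  0.64 -0.09] gap 0.117 
 x [ 0.015  0.013 -1.   ] y [-0.032  0.999  0.013] q [-0.15 -0.16  1.6   0.02  1.69 -1.76]
clock: 7.57
eef_pos: [0.5129, -0.0397, 0.1524]
ee_rot: [-0.005, 0.7, 0.02, 0.714]
force: [-3.8, 8.5, 8.6]
finger_gap: 0.117
t7.57 p [ 0.5129 -0.0397  0.1524] F [-3.77  8.48  8.56] T [ 1.23  0.67 -0.06] gap 0.117 
 x [ 0.02   0.021 -1.   ] y [-0.037  0.999  0.021] q [-0.16 -0.16  1.6   0.02  1.69 -1.76]
```

```bash
python3 -m inch '[[0,0,0,0,0,0],[0,0,0,0,0,0],[0,0,0,0,0,0],[0,0,0.1,0,0,0]]' 0.35; python3 -m inch '[[0,0,0.6,-0.2,0.2,0.3],[0,0,1,-0.2,0,0.3],[0,0,1,0,0,0],[0,0,0.8,0,0,0],[0,0,0.8,0,0,0]]';python3 -c "
from h import *
need([.56,-.04,.16]);snap('wrist','wrist4')
p=cv2.imread('pics/wrist4.png');cv2.imwrite('pics/wrist4z.png',cv2.resize(p[110:310,100:370],None,fx=2.9,fy=2.9,interpolation=cv2.INTER_CUBIC))"
```

```text
clock: 7.9
eef_pos: [0.5131, -0.0397, 0.1556]
ee_rot: [-0.006, 0.699, 0.02, 0.714]
force: [0.1, 0.1, -0.3]
finger_gap: 0.344
clock: 8.32
eef_pos: [0.5097, -0.0413, 0.2568]
ee_rot: [-0.037, 0.711, 0.026, 0.702]
force: [0.4, -0.7, -0.7]
finger_gap: 0.35
t8.32 p [ 0.5097 -0.0413  0.2568] F [ 0.41 -0.74 -0.74] T [-0.04 -0.02  0.02] gap 0.35 
 x [-0.012 -0.015 -1.   ] y [-0.089  0.996 -0.014] q [-0.14 -0.13  1.39 -0.02  1.89 -1.8 ]
shift units [ 2.01  0.05 -3.87] turn units [ 0.17 -0.15 -1.02]
```

View pics/wrist4z.png

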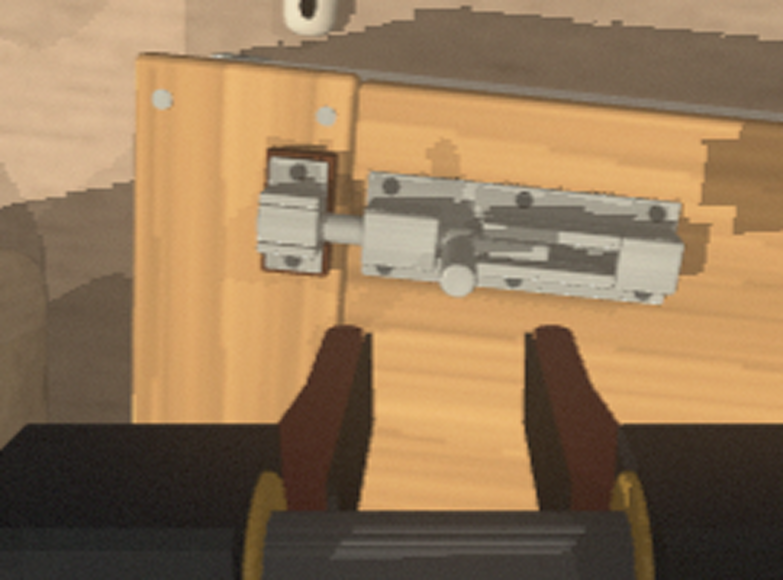

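```bash
python3 -m inch '[[0.6,0,0,0.1,-0.1,-0.5],[0.6,0,0,0.1,0,-0.5],[0.5,0,0,0,0,0],[0,0,-0.8,0,0,0],[0,0,-0.8,0,0,0],[0,0,-0.8,0,0,0]]' 0 20;python3 -c "
from h import *
need([.55,-.04,.167])"
```

```text
clock: 8.87
eef_pos: [0.5584, -0.0439, 0.2078]
ee_rot: [0.001, 0.7, -0.003, 0.714]
force: [-0.1, -0.8, 0.3]
finger_gap: 0.005
t8.87 p [ 0.5584 -0.0439  0.2078] F [-0.15 -0.78  0.3 ] T [-0.02  0.08  0.01] gap 0.005 
 x [ 0.019 -0.003 -1.   ] y [ 0.006  1.    -0.003] q [-0.14 -0.04  1.39 -0.    1.77 -1.7 ]
shift units [-0.34  0.16 -1.63] turn units [0.03 0.22 0.06]
```

```bash
python3 -m inch '[[-0.1,0.08,-0.8,0,0.1,0],[-0.1,0.08,-0.6,0,0.1,0],[0,0,-0.15,0,0,0],[0,0,0,0,0,0]]';python3 -c "
from h import *
need([.527,-.04,.1675]);snap('wrist','wrist5')"
```

```text
clock: 9.2
eef_pos: [0.551, -0.0409, 0.1595]
ee_rot: [0.001, 0.71, -0.004, 0.704]
force: [0.2, -0.0, -0.0]
finger_gap: 0.004
t9.20 p [ 0.551  -0.0409  0.1595] F [ 0.24 -0.02 -0.01] T [-0.01 -0.03 -0.04] gap 0.004 
 x [-0.009 -0.003 -1.   ] y [ 0.007  1.    -0.003] q [-0.13 -0.03  1.47 -0.    1.71 -1.7 ]
shift units [-0.96  0.04  0.32] turn units [ 0.04 -0.11  0.08]
```

View pics/wrist5.png

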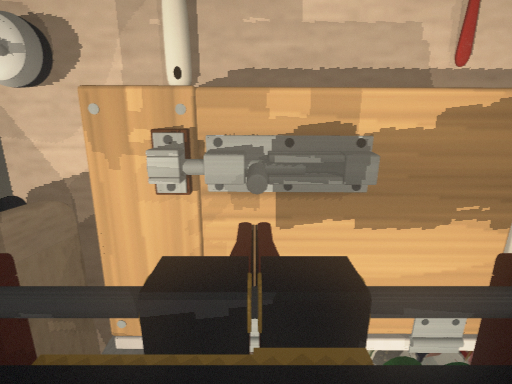

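```bash
python3 -m inch '[[-0.3,0,0.15,0,0,0],[-0.3,0,0.15,0,0,0],[-0.3,0,0,0,0,0],[-0.2,0,0,0,0,0]]';python3 -m inch '[[-0.25,0,0,0,0,0],[-0.25,0,0,0,0,0],[-0.25,0,-0.05,0,0,0]]';python3 -c "
from h import *
need([.5098,-.04,.1658])"
```

```text
clock: 9.58
eef_pos: [0.5232, -0.0415, 0.1717]
ee_rot: [0.001, 0.708, -0.004, 0.706]
force: [0.2, 0.7, -0.1]
finger_gap: 0.002
clock: 9.83
eef_pos: [0.5035, -0.0416, 0.1735]
ee_rot: [0.001, 0.706, -0.004, 0.708]
force: [1.8, -0.4, -0.0]
finger_gap: 0.007
t9.83 p [ 0.5035 -0.0416  0.1735] F [ 1.78 -0.4  -0.  ] T [ 0.05 -0.17  0.  ] gap 0.007 
 x [ 0.003 -0.005 -1.   ] y [ 0.008  1.    -0.005] q [-0.15 -0.17  1.57 -0.    1.74 -1.71]
shift units [ 0.25  0.06 -0.31] turn units [0.05 0.03 0.09]
```

```bash
python3 -m inch '[[-0.05,0,-0.3,0,0,0],[-0.1,0,-0.3,0,0,0],[-0.12,0,-0.2,0,0,0]]';python3 -c "
from h import *
need([.4957,-.04,.1558]);snap('wrist','wrist6')"
```

```text
clock: 10.08
eef_pos: [0.4957, -0.0417, 0.1543]
ee_rot: [0.001, 0.705, -0.005, 0.71]
force: [-0.5, -0.1, 1.2]
finger_gap: 0.002
t10.08 p [ 0.4957 -0.0417  0.1543] F [-0.5  -0.15  1.18] T [0.1  0.06 0.03] gap 0.002 
 x [ 0.007 -0.005 -1.   ] y [ 0.008  1.    -0.005] q [-0.15 -0.2   1.63 -0.    1.7  -1.71]
shift units [-0.    0.07  0.06] turn units [0.06 0.08 0.09]
```

View pics/wrist6.png

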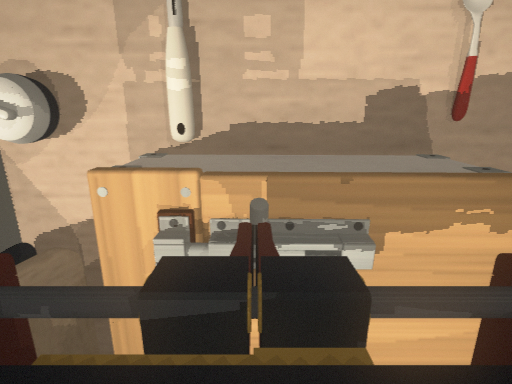

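Handle is leaning forward ahead of the fingers (tip at 259,205). Continue along the arc, then press down.

```bash
python3 -m inch '[[-0.12,0.03,-0.15,0,0,0],[-0.1,0.03,-0.15,0,0,0],[-0.1,0,-0.15,0,0,0],[0,0,-0.15,0,0,0]]';python3 -c "
from h import *
need([.4885,-.04,.1405])"
```

```text
clock: 10.47
eef_pos: [0.4884, -0.0403, 0.1399]
ee_rot: [0.001, 0.703, -0.005, 0.711]
force: [-9.3, 0.9, 24.4]
finger_gap: 0.003
t10.47 p [ 0.4884 -0.0403  0.1399] F [-9.29  0.91 24.44] T [ 0.23  1.79 -0.01] gap 0.003 
 x [ 0.012 -0.006 -1.   ] y [ 0.008  1.    -0.006] q [-0.15 -0.22  1.68 -0.    1.67 -1.71]
shift units [0.   0.01 0.02] turn units [0.07 0.14 0.09]
```

```bash
python3 -m inch '[[0,0,0.2,0,0,0],[0,0,0.8,0,0,0],[0.3,0,1,0,0,0],[0.8,0,1,0,0,0],[0.8,0,1,0,0,0],[0.5,0,0,0,0,0],[0,0,0,0,0,0]]';python3 -c "
from h import *
st();snap('wrist','wrist7');snap('scene','scene7');snap('top','top7')
p=cv2.imread('pics/wrist7.png');cv2.imwrite('pics/wrist7z.png',cv2.resize(p[80:280,100:370],None,fx=2.9,fy=2.9,interpolation=cv2.INTER_CUBIC))"
```

```text
clock: 11.05
eef_pos: [0.5475, -0.0397, 0.2417]
ee_rot: [0.001, 0.704, -0.005, 0.71]
force: [-0.1, 0.1, -0.8]
finger_gap: 0.006
t11.05 p [ 0.5475 -0.0397  0.2417] F [-0.09  0.14 -0.79] T [0.02 0.06 0.01] gap 0.006 
 x [ 0.008 -0.006 -1.   ] y [ 0.008  1.    -0.006] q [-0.13 -0.05  1.34 -0.    1.84 -1.7 ]
```

View pics/wrist7z.png

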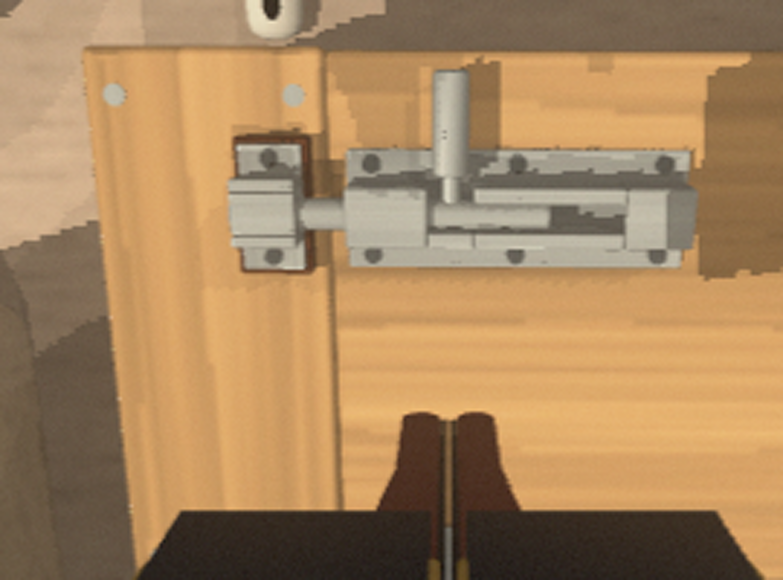

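View pics/scene7.png

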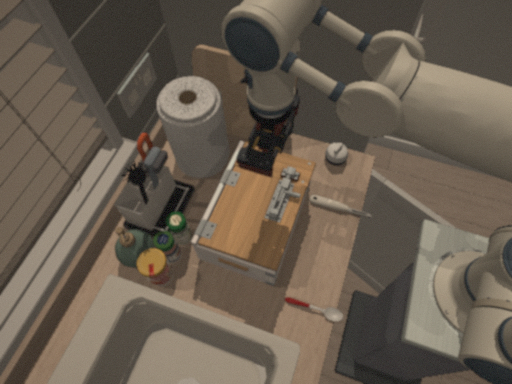

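Run:
```python
from h import *
for v in (107,112,118,125,132): print(v,w('wrist7',256,v).round(4))
print('bolt rod',w('wrist7',212,153).round(4),'lid face',w('wrist7',240,200).round(4))
a=cv2.imread('pics/top0.png').astype(int);b=cv2.imread('pics/top7.png').astype(int)
for n,(u0,u1,v0,v1) in dict(timer=(345,380,230,262),peeler=(292,310,230,300),spoon=(182,205,235,298),jars=(155,190,100,135)).items(): print(n,abs(a-b)[v0:v1,u0:u1].mean())
```

```text
107 [ 0.4704 -0.0388  0.1434]
112 [ 0.4745 -0.0389  0.1456]
118 [ 0.4794 -0.0389  0.1436]
125 [ 0.4852 -0.0389  0.1443]
132 [ 0.4911 -0.039   0.1431]
bolt rod [ 0.509  -0.0778  0.1425] lid face [ 0.5579 -0.0551  0.1246]
timer 3.9851190476190474
peeler 25.184656084656083
spoon 6.418219461697722
jars 3.6797278911564626
```

```bash
python3 -c "
from bench import r
print(r.job_done())"
```

```text
the job is handed in; nothing more can be done
None
```

The chest is shut, the bolt is home in the keeper, and its handle is turned down flat towards the front. I handed the job in at about 11 s, with the gripper clear and its force readings under 1 N.

- **Lid and bolt:** I pushed the lid shut (about 30 N at the moment it bottomed on the rim), then took hold of the handle. Using light pushes of about 6–7 N, I felt the bolt tip meet the keeper face. I lowered the lid about 7 mm until the tip dropped into the hole, then slid it across with 2–5 N. It stopped dead 21 mm past the mouth, which matches the travel given for fully home.
- **Handle:** I pushed it over with closed fingers until it stopped; the last press reached about 24 N, more than the turn itself needed.
- **Last checks:** The final wrist picture shows the rod inside the keeper and the handle lying in its notch. By depth the handle is level within about 2–3 mm along its length. Its depth reads about 3–4 mm higher than expected from the touch, but the bolt rod reads high in the same way, so I put this down to depth error.
- **Other things on the worktop:** The timer, peeler and spoon look unmoved in the scene picture. The top-view comparison agrees for the timer, the spoon and the jam jar area. It showed a larger change at the peeler, which I took to be the arm or its shadow and did not check further. I did not compare the spice jars separately.

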